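# Feel round the lip of a cylinder bore

### The arm

A 7-joint arm with a two-finger parallel gripper is mounted at the origin on the work surface. World frame = base frame: x ahead of the robot, y to its left, z up, the work surface at z = 0. Lengths are in m, angles in rad, forces in N, time in s.
With the tool pointing down it reaches from about 0.425 to 0.875 m from the base axis. Payload 4.7 kg.
Tool frame: the origin (TCP) lies on the front face of the gripper's body, between the roots of the fingers; the fingertips stand 73 mm ahead of it and the grasp point (between the pads) lies grasp_offset ahead of it (grasp_offset is the distance from the TCP to the grasp point, in m); z points along the fingers, y is the line along which they close (so a half turn about z gives the same grasp; the last joint's range is limited). The gripper opens to 85 mm and grips with 20 to 120 N. Pads are 22 mm wide; open, the fingers measure 114 mm over their backs; the gripper's body (76 mm by 85 mm) begins 54 mm behind the grasp point. The pads swing forward as they close: fully open they stand 13 mm farther back than shut.
Start: joints at [-1.288, 0.321, -0.07, 1.45, 0.023, 1.371, -0.057], TCP at [0.173, 0.627, 0.304] pointing down, gripper open.
Joint ranges: [-2.86, 2.86], [-0.3, 2.09], [-1.38, 1.24], [0.06, 2.45], [-1.56, 4.7], [0.09, 2.05], [-2.69, 2.69]. Speed limits (rad/s): [2.57, 2.57, 3.14, 3.14, 3.14, 3.14, 3.14].

### API

Orientations are given as a 3x3 rotation matrix whose columns are the frame's x, y, z axes.
In Python, from bench import * gives the robot as it stands.
- The arm moves only by the tool arm_command, never from a script. Its argument "motion" is text: rows parted by semicolons, each of 7 numbers parted by spaces: the finger opening in mm, from 0 to 85.4, then the shift along the tool's x, y, z in mm, then the turn, a rotation vector about the tool's x, y, z in degrees. In form: gripper x y z wx wy wz; .... A call has 1 to 10 rows; each row shifts and turns the commanded pose from where the row before left it, along the tool's axes as they then stand; what a row does not reach is not made up. A row lasts 1/10 s, in which the tool goes at most 50 mm and 8.59 degrees, less where a joint would pass 70% of its speed; a pose out of reach is approached as far as the arm can. A call with a gripper value outside its range is refused whole. The fingers move at their own pace and stop on an object; the grip force is fixed at half the most. Time passes only in rows, so rows that do not move let the fingers close. It gives the time, the measured TCP pose, the force, the opening and the grip force at its end, in the units of the state.
- observe(): the state, without advancing time (a new reading comes with each control period).
- camera(name): name is "side" or "top" or "wrist"; returns a dict with "image" (384x512x3 uint8, blue, green, red), "fx", "fy", "cx", "cy" (pixels), "dist" ([k1, k2, p1, p2, k3] as OpenCV has them; the pictures are not rectified), "R" (3x3) and "t" (3): a world point X has camera coordinates R X + t. Camera axes: x right, y down, z forward; pixel columns grow to the right and rows downward; lengths in m; the calibration is good to about 2 mm. A picture is of the moment at which its call begins. There is no depth.
- finish_job(): hands the job in; it is judged then, once.
The state is a dict: "time_s": time; "joint_pos": joint angles; "dq": joint speeds; "joint_torque": joint torques, N m; "position": TCP position; "tcp_rot": TCP orientation; "force": force on the tool from outside, world axes, zero at the start; "wrist_torque": the same for the moment, N m; "width": finger opening in m; "grasp_force": force on a finger pad.
Only numpy, scipy, OpenCV 4.12 (cv2) and the standard library are available. Lean on these libraries where they do the work, as an engineer would, in place of code of your own. Each camera call takes 0.05 s, during which the arm holds its last target. There are 200 camera calls.

### The job

Feel the lip of the cylinder bore for burrs before the piston goes in: with the fingers shut and pointing down, set the fingertips lightly on the top rim of the iron sleeve at the side next to the cam-chain tunnel (the rectangular slot in the deck), run them along the rim clockwise as seen from above, right round the bore and back to the tunnel side, then lift clear. Touch only lightly: do not press hard, and do not shift, tip or lift the barrel. Leave the piston, gudgeon pin, oil bottle and spanner where they are.

Things in the scene. Friction and masses are not known exactly. Their poses are not given: they have to be found in the camera images.
- barrel: Finned aluminium cylinder barrel, 174 x 152 mm in plan, loose, about 2.8 kg, standing upright on the 4 mm mat on its round spigot. Origin: on the bore axis at the underside; z up. Flat top deck 110 mm above the origin. Three sides lie 76 mm from the bore axis; the fourth, own +x, 98 mm, as the cam-chain tunnel runs down there. A 12 mm stud hole in each deck corner, at x, y = +-63 mm.
- tunnel (a point): Middle of the mouth of the cam-chain tunnel, at deck height, 71 mm from the bore axis along the barrel's +x: a rectangular through slot, 26 mm (barrel x) by 56 mm (barrel y). The two stud holes beside it (barrel x = 63, y = +-63 mm) carry hollow steel dowels, 16 mm across, standing 8 mm above the deck.
- sleeve: Dark iron cylinder sleeve fixed in the barrel: a plain tube, bore 90 mm, outside 100 mm, 112 mm tall, open at both ends. Its top rim is flat, 5 mm wide, and stands 2 mm above the aluminium deck all round. Same origin and axes as the barrel. This rim is the lip to feel. Rigid; it does not give under the finger.
- rim0 (a point): Point on the top of the sleeve's rim (middle of its 5 mm width, 47.5 mm from the bore axis, 112 mm above the barrel's underside) on the side nearest the cam-chain tunnel: the place to begin and to finish.
- rim1 (a point): Point on the rim's top, 40 degrees round from rim0, clockwise seen from above. The rim is felt at each of these points when the fingertips touch the sleeve while the point midway between them stands over it, to about 13 mm sideways.
- rim2 (a point): Point on the rim's top, 80 degrees round from rim0, clockwise seen from above.
- rim3 (a point): Point on the rim's top, 120 degrees round from rim0, clockwise seen from above.
- rim4 (a point): Point on the rim's top, 160 degrees round from rim0, clockwise seen from above.
- rim5 (a point): Point on the rim's top, 200 degrees round from rim0, clockwise seen from above.
- rim6 (a point): Point on the rim's top, 240 degrees round from rim0, clockwise seen from above.
- rim7 (a point): Point on the rim's top, 280 degrees round from rim0, clockwise seen from above.
- rim8 (a point): Point on the rim's top, 320 degrees round from rim0, clockwise seen from above.
- piston: Aluminium piston standing crown up on the mat, 89 mm diameter, 74 mm tall, loose. Origin: centre of its underside.
- pin: Steel gudgeon pin (tube), 22 mm diameter, 62 mm tall, standing on end, loose. Origin: centre of its underside.
- oil: Grey plastic oil bottle, 58 mm diameter, 145 mm tall, standing, loose. Origin: centre of its underside.
- spanner: Combination spanner 160 mm long lying flat on the mat, 8 mm thick, loose. Origin: its middle, at the underside; own x along its length.
There are look-alikes about, which are no part of the job. There is more than one size of the piston; the one meant has the size given above. Of the things that look like the oil, the smaller one is meant.

How it is judged:
By the outcome, as a careful person would: the job done as asked, in the order asked, and still so for the second after the job is handed in, with the robot touching nothing.
It also fails if it takes over 64 s, if anything falls off the work surface, if the arm or the gripper's body presses on something with over 40 N, if the wrist force passes 120 N, or if a joint passes its speed limit or range.

## Working session

There is one attempt and no reset: what is moved stays moved. The work goes in short steps, Python scripts to look and compute and a tool call to move; the robot and the scene stay as the last step left them, time stands still between calls to the robot, and variables do not carry over. Pictures are saved under pics/ and viewed, at most 10 in all, crops included, and the job is handed in when it is done.

Besides the shell and the picture viewer there is one more tool, called after "Emit:" as name(argument=value, ...), one argument or row to a line, values as JSON. arm_command: Moves the arm, as the interface text tells. Its arguments: {"type":"object","properties":{"motion":{"type":"string"}},"required":["motion"]}

```bash
mkdir -p pics
python3 - <<'E'
from bench import *
import cv2,numpy as np
s=observe();print(s["position"],s["tcp_rot"],s["width"],s["force"],s["time_s"])
for n in("top","side"):
    c=camera(n);cv2.imwrite(f"pics/{n}0.png",c["image"]);print(n,c["fx"],c["fy"],c["cx"],c["cy"],c["dist"],c["R"],c["t"])
E
```

```text
[0.17255353 0.62627232 0.30283604] [[-9.64107398e-01  2.65512251e-01 -4.11340740e-04]
 [ 2.65512555e-01  9.64105663e-01 -1.83141084e-03]
 [-8.96860788e-05 -1.87489287e-03 -9.99998238e-01]] 0.0853446426553779 [-0.69146482 -0.07900783  0.24152089] 0.0
top 496.58063802172103 496.58063802172103 254.61404857849715 187.7651186240582 [-0.18123522  0.          0.          0.          0.        ] [[ 9.63741975e-03 -9.99953540e-01 -1.95877964e-04]
 [-9.82162795e-01 -9.42916810e-03 -1.87795993e-01]
 [ 1.87785421e-01  2.00225286e-03 -9.82208036e-01]] [-0.03481368  0.53321439  1.49269939]
side 455.17765980143633 455.17765980143633 258.19805673628207 196.0560563748754 [-0.12173568  0.          0.          0.          0.        ] [[ 0.68830396 -0.72538983 -0.00687385]
 [-0.51937119 -0.48615848 -0.70278268]
 [ 0.50644963  0.48729818 -0.71137139]] [-0.37756561  0.31425227  0.96251046]
```

View pics/top0.png

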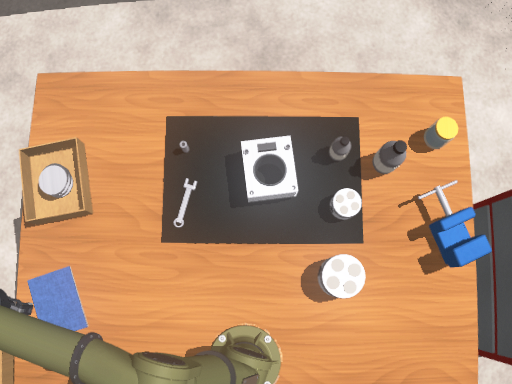

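View pics/side0.png

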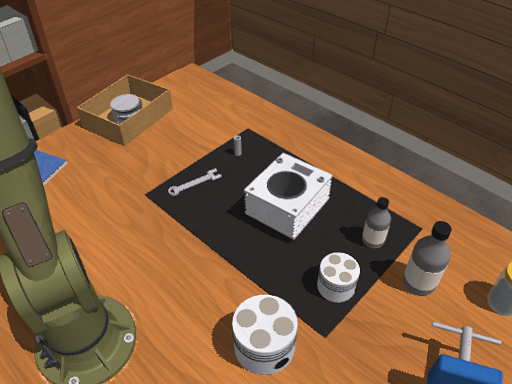

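The top view shows the one barrel at about (269,170), with its tunnel slot at (267,147), on the far side. In the side view the bore is at (287,185) and the tunnel at (302,169). The pin is at (184,146), the spanner at (185,203), the small piston at (346,204) and the small bottle at (340,149), all clear of the barrel.

```bash
cat > h.py <<'E'
from bench import *
import cv2,numpy as np
def ray(c,p):
    K=np.array([[c["fx"],0,c["cx"]],[0,c["fy"],c["cy"]],[0,0,1]]);R=np.array(c["R"]);t=np.array(c["t"])
    u=cv2.undistortPoints(np.array(p,float).reshape(-1,1,2),K,np.array(c["dist"])).reshape(-1,2)
    d=np.c_[u,np.ones(len(u))]@R; return -R.T@t,d
def plane(c,p,z):
    o,d=ray(c,p);return o+d*((z-o[2])/d[:,2])[:,None]
def tri(c1,p1,c2,p2):
    o1,d1=ray(c1,p1);o2,d2=ray(c2,p2);a,b=d1[0],d2[0]
    k=np.linalg.lstsq(np.c_[a,-b],o2-o1,rcond=None)[0];A,B=o1+k[0]*a,o2+k[1]*b
    return (A+B)/2,np.linalg.norm(A-B)
def circ(P):
    s=np.linalg.lstsq(np.c_[2*P[:,:2],np.ones(len(P))],(P[:,:2]**2).sum(1),rcond=None)[0]
    return s[:2],np.sqrt(s[2]+s[:2]@s[:2])
E
python3 - <<'E'
from h import *
box={"top":(230,125,310,212),"side":(235,145,340,245)}
C={};E={}
for n,(x0,y0,x1,y1) in box.items():
    c=C[n]=camera(n);g=cv2.cvtColor(c["image"],cv2.COLOR_BGR2GRAY)[y0:y1,x0:x1]
    m=(g>140).astype(np.uint8)
    cs,h=cv2.findContours(m,cv2.RETR_CCOMP,cv2.CHAIN_APPROX_NONE)
    for k,q in enumerate(cs):
        a=cv2.contourArea(q)
        if h[0][k][3]>=0 and a>40:
            p=q.reshape(-1,2)+[x0,y0]; P=plane(c,p,.114);mo=cv2.moments(q);ce=[mo["m10"]/mo["m00"]+x0,mo["m01"]/mo["m00"]+y0]
            print(n,a,ce,plane(c,[ce],.114),circ(P), cv2.minAreaRect((P[:,:2]*1000).astype(np.float32)))
            E.setdefault(n,[]).append((a,ce))
    cv2.imwrite(f"pics/{n}1.png",cv2.resize(c["image"][y0:y1,x0:x1],None,fx=5,fy=5,interpolation=cv2.INTER_CUBIC))
for i in(0,1):
    a=[sorted(E[n])[-1-i][1] for n in("top","side")];print(tri(C["top"],a[0],C["side"],a[1]))
E
```

```text
top 842.0 [269.48396674584325, 169.58927157561362] [[ 0.57732233 -0.07388095  0.114     ]] (array([ 0.57764856, -0.0739126 ]), np.float64(0.04979437347983174)) ((578.0016479492188, -73.95262908935547), (98.92150115966797, 99.25527954101562), 44.92422103881836)
top 152.5 [266.53005464480873, 146.81639344262294] [[ 0.64802146 -0.0646912   0.114     ]] (array([ 0.64734001, -0.06460871]), np.float64(0.02307139910019219)) ((648.419677734375, -64.31127166748047), (29.57737159729004, 60.02387619018555), 7.9472880363464355)
side 913.5 [286.2165663200146, 184.66265280058383] [[ 0.57417622 -0.07325314  0.114     ]] (array([ 0.57542649, -0.07209799]), np.float64(0.051341312816916396)) ((575.7803955078125, -71.63325500488281), (104.73530578613281, 100.8160171508789), 42.803775787353516)
side 144.0 [301.974537037037, 169.14236111111111] [[ 0.64585053 -0.06501932  0.114     ]] (array([ 0.6462818 , -0.06419914]), np.float64(0.02260095610269018)) ((645.6820678710938, -63.67932891845703), (29.97747802734375, 56.8320426940918), 8.159357070922852)
(array([ 0.57655281, -0.07303863,  0.11259929]), np.float64(0.0027543623161622823))
(array([ 0.64794378, -0.06427942,  0.11236717]), np.float64(0.0013572291806404112))
```

View pics/top1.png

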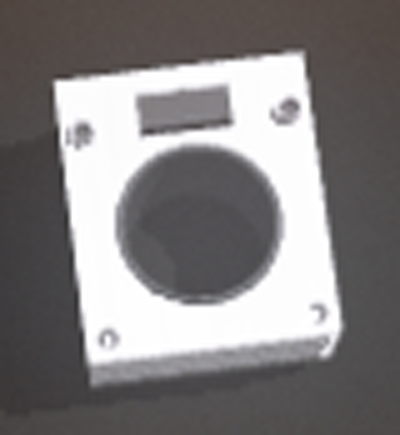

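The bore axis is at about (0.577, -0.0735) and the barrel yaw about 7.5°. The outer radius measures 50 mm, the tunnel is 71.3 mm away, and the triangulated height is 0.113 against an expected 0.114–0.116, so the sizes agree. Next I move over rim0 with the fingers shut.

Emit:
arm_command(
  motion="0 -20 -18 0 0 0 0; 0 -32 -28 0 0 0 0; 0 -32 -28 0 0 0 0; 0 -32 -28 0 0 0 0; 0 -32 -28 0 0 0 0; 0 -32 -28 0 0 0 0; 0 -32 -28 0 0 0 0; 0 -32 -28 0 0 0 0; 0 -32 -28 0 0 0 0; 0 -32 -28 0 0 0 0",
)

```text
time_s: 1.2
position: [0.3985, 0.2829, 0.304]
tcp_rot: [[-0.964, 0.265, 0.0], [0.265, 0.964, 0.0], [-0.0, 0.0, -1.0]]
force: [0.5, 0.6, -0.4]
width: 0.0001
grasp_force: 0.0
```

Emit:
arm_command(
  motion="0 -32 -28 0 0 0 0; 0 -32 -28 0 0 0 0; 0 -32 -28 0 0 0 0; 0 -32 -28 0 0 0 0; 0 -32 -28 0 0 0 0; 0 -32 -28 0 0 0 0; 0 -32 -28 0 0 0 0; 0 -32 -28 0 0 0 0; 0 -32 -28 0 0 0 0; 0 -24 -26 0 0 0 0",
)

```text
time_s: 2.2
position: [0.6258, -0.0682, 0.3037]
tcp_rot: [[-0.964, 0.266, 0.0], [0.266, 0.964, -0.001], [-0.0, -0.001, -1.0]]
force: [0.3, -0.1, 0.9]
width: -0.0
grasp_force: 0.0
```

Run:
```python
from h import *
s=observe();print(s["position"],s["tcp_rot"],s["width"],s["force"],s["time_s"])
c=camera("wrist");cv2.imwrite("pics/w0.png",c["image"])
R=np.array(c["R"]);print(-R.T@c["t"],c["fx"],c["dist"])
```

```text
[ 0.62582196 -0.06818586  0.30368111] [[-9.63979770e-01  2.65975506e-01  1.84233044e-04]
 [ 2.65975342e-01  9.63979619e-01 -6.42039061e-04]
 [-3.48363563e-04 -5.69911219e-04 -9.99999777e-01]] -3.0435323761277667e-06 [ 0.28104459 -0.10191294  0.89810049] 2.2
[ 0.55362874 -0.04755322  0.37353228] 296.65147675931337 [-0.06948199  0.          0.          0.          0.        ]
```

View pics/w0.png

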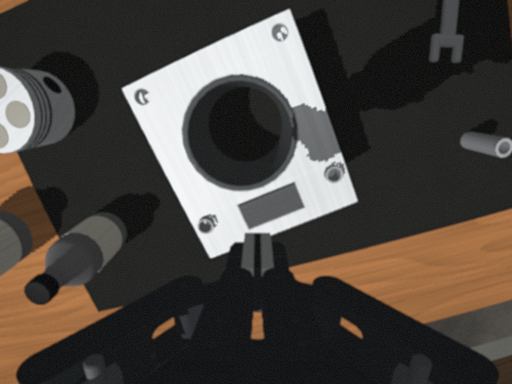

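The wrist picture shows the bore at (240,132), the tunnel slot at (271,205), and the fingertips at (258,240). I'll refine the centre from here.

Run:
```python
from h import *
c=camera("wrist");g=cv2.cvtColor(c["image"],cv2.COLOR_BGR2GRAY)
def outer(ang):
    u=np.array([np.cos(ang),np.sin(ang)]);r=np.arange(42,72,.25)
    p=np.array([240,132])+r[:,None]*u
    v=cv2.remap(g,p[:,0].astype(np.float32)[None],p[:,1].astype(np.float32)[None],cv2.INTER_LINEAR)[0].astype(float)
    k=np.argmax(v[8:]-v[:-8])+4
    return p[k]
p=np.array([outer(a) for a in np.radians(np.arange(0,360,3))])
P=plane(c,p,.115)
for _ in range(6):
    ce,r=circ(P);e=abs(np.hypot(*(P[:,:2]-ce).T)-r);P=P[e<max(.0012,2*np.median(e))]
print(len(P),ce,r,np.median(e))
m=(g>150).astype(np.uint8);cs,h=cv2.findContours(m,cv2.RETR_CCOMP,cv2.CHAIN_APPROX_NONE)
for k,q in enumerate(cs):
    if h[0][k][3]>=0 and 300<cv2.contourArea(q)<4000:
        mo=cv2.moments(q);t=[mo["m10"]/mo["m00"],mo["m01"]/mo["m00"]];T=plane(c,[t],.114)[0];d=T[:2]-ce
        print(t,T,np.hypot(*d),np.degrees(np.arctan2(d[1],d[0])))
```

```text
120 [ 0.57767126 -0.07038724] 0.04994125978021601 0.00016372440429718652
[279.04025485085435, 201.9775074814171] [ 0.64751492 -0.06046024  0.114     ] 0.07054559928111258 8.089363885615672
```

Emit:
arm_command(
  motion="0 1 1 10 0 0 0; 0 1.5 1.5 20 0 0 0; 0 0 0 25 0 0 0; 0 0 0 25 0 0 0; 0 0 0 15 0 0 0; 0 0 0 8 0 0 0; 0 0 0 2 0 0 0; 0 0 0 1 0 0 0; 0 0 0 0 0 0 0; 0 0 0 0 0 0 0",
)

```text
time_s: 3.3
position: [0.6236, -0.0633, 0.1989]
tcp_rot: [[-0.964, 0.266, 0.002], [0.266, 0.964, 0.0], [-0.002, 0.001, -1.0]]
force: [0.1, 0.1, 0.1]
width: 0.0001
grasp_force: 0.0
```

Emit:
arm_command(
  motion="0 0 0 1 0 0 0; 0 0 0 1 0 0 0; 0 0 0 1 0 0 0; 0 0 0 0.5 0 0 0; 0 0 0 0.5 0 0 0; 0 0 0 0 0 0 0; 0 0 0 0 0 0 0",
)

```text
time_s: 4.0
position: [0.6231, -0.0632, 0.1939]
tcp_rot: [[-0.964, 0.266, 0.0], [0.266, 0.964, 0.0], [-0.0, 0.0, -1.0]]
force: [-0.6, 0.1, 0.3]
width: -0.0003
grasp_force: 0.0
```

Emit:
arm_command(
  motion="0 0 0 1 0 0 0; 0 0 0 1 0 0 0; 0 0 0 0.5 0 0 0; 0 0 0 0.5 0 0 0; 0 0 0 0 0 0 0",
)

```text
time_s: 4.5
position: [0.6231, -0.0632, 0.1908]
tcp_rot: [[-0.964, 0.266, -0.0], [0.266, 0.964, 0.0], [0.0, 0.0, -1.0]]
force: [-0.2, 0.2, 0.3]
width: -0.0
grasp_force: 0.0
```

Emit:
arm_command(
  motion="0 0 0 0.5 0 0 0; 0 0 0 0 0 0 0; 0 0 0 0 0 0 0",
)

```text
time_s: 4.8
position: [0.6231, -0.0632, 0.1904]
tcp_rot: [[-0.964, 0.266, 0.0], [0.266, 0.964, 0.0], [-0.0, 0.0, -1.0]]
force: [-0.1, -1.0, -0.7]
width: 0.0001
grasp_force: 0.0
```

Emit:
arm_command(
  motion="0 0 0 0.5 0 0 0; 0 0 0 0 0 0 0; 0 0 0 0 0 0 0",
)

```text
time_s: 5.1
position: [0.6231, -0.0632, 0.1899]
tcp_rot: [[-0.964, 0.266, 0.0], [0.266, 0.964, 0.0], [-0.0, 0.0, -1.0]]
force: [-0.5, -0.7, 0.6]
width: -0.0002
grasp_force: 0.0
```

Emit:
arm_command(
  motion="0 -1.5 -1.5 0.4 0 0 0; 0 0 0 0 0 0 0; 0 0 0 0 0 0 0",
)

```text
time_s: 5.4
position: [0.6242, -0.0652, 0.1895]
tcp_rot: [[-0.964, 0.266, 0.0], [0.266, 0.964, 0.0], [-0.0, 0.0, -1.0]]
force: [-0.1, 0.1, 0.8]
width: 0.0002
grasp_force: 0.0
```

Emit:
arm_command(
  motion="0 0 0 0.4 0 0 0; 0 0 0 0 0 0 0; 0 0 0 0 0 0 0",
)

```text
time_s: 5.7
position: [0.6242, -0.0651, 0.1891]
tcp_rot: [[-0.964, 0.266, 0.0], [0.266, 0.964, 0.0], [-0.0, 0.0, -1.0]]
force: [0.2, 0.3, -0.0]
width: 0.0
grasp_force: 0.0
```

Emit:
arm_command(
  motion="0 0 0 0.3 0 0 0; 0 0 0 0 0 0 0; 0 0 0 0 0 0 0",
)

```text
time_s: 6.0
position: [0.6242, -0.0651, 0.1888]
tcp_rot: [[-0.964, 0.266, 0.0], [0.266, 0.964, 0.0], [-0.0, 0.0, -1.0]]
force: [-0.3, -0.6, -0.2]
width: -0.0001
grasp_force: 0.0
```

Emit:
arm_command(
  motion="0 0 0 0.3 0 0 0; 0 0 0 0 0 0 0; 0 0 0 0 0 0 0",
)

```text
time_s: 6.3
position: [0.6242, -0.065, 0.1888]
tcp_rot: [[-0.964, 0.266, 0.0], [0.266, 0.964, 0.0], [-0.0, 0.0, -1.0]]
force: [-0.5, -0.4, 2.3]
width: 0.0002
grasp_force: 1.0
```

Emit:
arm_command(
  motion="0 0 0 0.3 0 0 0; 0 0 0 0 0 0 0; 0 0 0 0 0 0 0",
)

```text
time_s: 6.6
position: [0.6242, -0.0651, 0.1887]
tcp_rot: [[-0.964, 0.266, 0.0], [0.266, 0.964, 0.0], [-0.0, 0.0, -1.0]]
force: [-1.7, -0.1, 4.7]
width: 0.0001
grasp_force: 2.7
```

Emit:
arm_command(
  motion="0 0 0 0.3 0 0 0; 0 0 0 0 0 0 0; 0 0 0 0 0 0 0",
)

```text
time_s: 6.9
position: [0.6243, -0.0651, 0.1887]
tcp_rot: [[-0.964, 0.266, 0.0], [0.266, 0.964, 0.0], [-0.0, 0.0, -1.0]]
force: [-1.4, 0.3, 6.0]
width: 0.0003
grasp_force: 3.4
```

Contact is at TCP z 0.1888, giving a sleeve top of 0.1158 against 0.116 expected. The force is light, about 6 N. Next, the increments for going round clockwise.

Run:
```python
import numpy as np
f=lambda k:47.5*np.array([-np.cos(np.radians(23.2-k)),np.sin(np.radians(23.2-k))])
p=np.round(f(0),1)
for c in range(9):
    o=[]
    for j in range(10):
        q=np.round(f(c*40+4*(j+1)),1);d=q-p;p=q;o.append("0 %.1f %.1f 0 0 0 0"%tuple(d))
    a=np.radians(7.8-40*(c+1));print("; ".join(o)," -> ",np.round([.577+.0475*np.cos(a),-.0715+.0475*np.sin(a)],4))
```

```text
0 -1.2 -3.1 0 0 0 0; 0 -0.9 -3.1 0 0 0 0; 0 -0.8 -3.3 0 0 0 0; 0 -0.5 -3.2 0 0 0 0; 0 -0.3 -3.3 0 0 0 0; 0 -0.1 -3.4 0 0 0 0; 0 0.2 -3.3 0 0 0 0; 0 0.4 -3.3 0 0 0 0; 0 0.6 -3.2 0 0 0 0; 0 0.8 -3.2 0 0 0 0  ->  [ 0.6172 -0.0968]
0 1.1 -3.2 0 0 0 0; 0 1.3 -3.0 0 0 0 0; 0 1.5 -3.0 0 0 0 0; 0 1.7 -2.8 0 0 0 0; 0 1.9 -2.8 0 0 0 0; 0 2.0 -2.5 0 0 0 0; 0 2.3 -2.5 0 0 0 0; 0 2.4 -2.2 0 0 0 0; 0 2.6 -2.1 0 0 0 0; 0 2.7 -1.9 0 0 0 0  ->  [ 0.5915 -0.1167]
0 2.8 -1.8 0 0 0 0; 0 3.0 -1.5 0 0 0 0; 0 3.0 -1.3 0 0 0 0; 0 3.2 -1.1 0 0 0 0; 0 3.2 -0.8 0 0 0 0; 0 3.2 -0.7 0 0 0 0; 0 3.3 -0.4 0 0 0 0; 0 3.3 -0.2 0 0 0 0; 0 3.3 0.1 0 0 0 0; 0 3.3 0.2 0 0 0 0  ->  [ 0.5591 -0.1155]
0 3.3 0.5 0 0 0 0; 0 3.2 0.8 0 0 0 0; 0 3.2 0.9 0 0 0 0; 0 3.1 1.2 0 0 0 0; 0 3.0 1.4 0 0 0 0; 0 2.9 1.6 0 0 0 0; 0 2.8 1.8 0 0 0 0; 0 2.7 2.0 0 0 0 0; 0 2.5 2.1 0 0 0 0; 0 2.3 2.4 0 0 0 0  ->  [ 0.535  -0.0937]
0 2.2 2.5 0 0 0 0; 0 2.0 2.6 0 0 0 0; 0 1.8 2.8 0 0 0 0; 0 1.6 2.9 0 0 0 0; 0 1.5 3.0 0 0 0 0; 0 1.2 3.1 0 0 0 0; 0 0.9 3.1 0 0 0 0; 0 0.8 3.3 0 0 0 0; 0 0.5 3.2 0 0 0 0; 0 0.3 3.3 0 0 0 0  ->  [ 0.5306 -0.0615]
0 0.1 
[... 197 characters left out ...]
[ 0.5479 -0.034 ]
0 -2.0 2.5 0 0 0 0; 0 -2.3 2.5 0 0 0 0; 0 -2.4 2.2 0 0 0 0; 0 -2.6 2.1 0 0 0 0; 0 -2.7 1.9 0 0 0 0; 0 -2.8 1.8 0 0 0 0; 0 -3.0 1.5 0 0 0 0; 0 -3.0 1.3 0 0 0 0; 0 -3.2 1.1 0 0 0 0; 0 -3.2 0.8 0 0 0 0  ->  [ 0.5788 -0.024 ]
0 -3.2 0.7 0 0 0 0; 0 -3.3 0.4 0 0 0 0; 0 -3.3 0.2 0 0 0 0; 0 -3.3 -0.1 0 0 0 0; 0 -3.3 -0.2 0 0 0 0; 0 -3.3 -0.5 0 0 0 0; 0 -3.2 -0.8 0 0 0 0; 0 -3.2 -0.9 0 0 0 0; 0 -3.1 -1.2 0 0 0 0; 0 -3.0 -1.4 0 0 0 0  ->  [ 0.6089 -0.0363]
0 -2.9 -1.6 0 0 0 0; 0 -2.8 -1.8 0 0 0 0; 0 -2.7 -2.0 0 0 0 0; 0 -2.5 -2.1 0 0 0 0; 0 -2.3 -2.4 0 0 0 0; 0 -2.2 -2.5 0 0 0 0; 0 -2.0 -2.6 0 0 0 0; 0 -1.8 -2.8 0 0 0 0; 0 -1.6 -2.9 0 0 0 0; 0 -1.5 -3.0 0 0 0 0  ->  [ 0.6241 -0.0651]
```

Emit:
arm_command(
  motion="0 -1.2 -3.1 0 0 0 0; 0 -0.9 -3.1 0 0 0 0; 0 -0.8 -3.3 0 0 0 0; 0 -0.5 -3.2 0 0 0 0; 0 -0.3 -3.3 0 0 0 0; 0 -0.1 -3.4 0 0 0 0; 0 0.2 -3.3 0 0 0 0; 0 0.4 -3.3 0 0 0 0; 0 0.6 -3.2 0 0 0 0; 0 0.8 -3.2 0 0 0 0",
)

```text
time_s: 7.9
position: [0.6185, -0.0958, 0.1887]
tcp_rot: [[-0.964, 0.265, 0.003], [0.265, 0.964, 0.001], [-0.003, 0.002, -1.0]]
force: [1.8, 1.8, 5.2]
width: 0.0001
grasp_force: 2.6
```

Emit:
arm_command(
  motion="0 1.1 -3.2 0 0 0 0; 0 1.3 -3.0 0 0 0 0; 0 1.5 -3.0 0 0 0 0; 0 1.7 -2.8 0 0 0 0; 0 1.9 -2.8 0 0 0 0; 0 2.0 -2.5 0 0 0 0; 0 2.3 -2.5 0 0 0 0; 0 2.4 -2.2 0 0 0 0; 0 2.6 -2.1 0 0 0 0; 0 2.7 -1.9 0 0 0 0",
)

```text
time_s: 8.9
position: [0.5926, -0.117, 0.1887]
tcp_rot: [[-0.964, 0.266, 0.003], [0.266, 0.964, -0.001], [-0.003, 0.0, -1.0]]
force: [2.9, 1.9, 4.5]
width: -0.0003
grasp_force: 2.6
```

Emit:
arm_command(
  motion="0 2.8 -1.8 0 0 0 0; 0 3.0 -1.5 0 0 0 0; 0 3.0 -1.3 0 0 0 0; 0 3.2 -1.1 0 0 0 0; 0 3.2 -0.8 0 0 0 0; 0 3.2 -0.7 0 0 0 0; 0 3.3 -0.4 0 0 0 0; 0 3.3 -0.2 0 0 0 0; 0 3.3 0.1 0 0 0 0; 0 3.3 0.2 0 0 0 0",
)

```text
time_s: 9.9
position: [0.5599, -0.117, 0.1887]
tcp_rot: [[-0.964, 0.266, 0.003], [0.266, 0.964, -0.002], [-0.004, -0.001, -1.0]]
force: [3.7, -0.8, 4.1]
width: 0.0002
grasp_force: 2.6
```

Emit:
arm_command(
  motion="0 3.3 0.5 0.1 0 0 0; 0 3.2 0.8 0 0 0 0; 0 3.2 0.9 0 0 0 0; 0 3.1 1.2 0 0 0 0; 0 3.0 1.4 0 0 0 0; 0 2.9 1.6 0 0 0 0; 0 2.8 1.8 0 0 0 0; 0 2.7 2.0 0 0 0 0; 0 2.5 2.1 0 0 0 0; 0 2.3 2.4 0 0 0 0",
)

```text
time_s: 10.9
position: [0.5355, -0.0966, 0.1886]
tcp_rot: [[-0.964, 0.267, 0.003], [0.267, 0.964, -0.004], [-0.003, -0.003, -1.0]]
force: [0.8, -3.7, 6.9]
width: 0.0001
grasp_force: 3.2
```

Emit:
arm_command(
  motion="0 2.2 2.5 0 0 0 0; 0 2.0 2.6 0 0 0 0; 0 1.8 2.8 0 0 0 0; 0 1.6 2.9 0 0 0 0; 0 1.5 3.0 0 0 0 0; 0 1.2 3.1 0 0 0 0; 0 0.9 3.1 0 0 0 0; 0 0.8 3.3 0 0 0 0; 0 0.5 3.2 0 0 0 0; 0 0.3 3.3 0 0 0 0",
)

```text
time_s: 11.9
position: [0.5303, -0.0658, 0.1886]
tcp_rot: [[-0.963, 0.268, 0.0], [0.268, 0.963, -0.005], [-0.001, -0.005, -1.0]]
force: [-1.5, -6.7, 9.4]
width: -0.0
grasp_force: 4.7
```

Emit:
arm_command(
  motion="0 0.1 3.4 -0.2 0 0 0; 0 -0.2 3.3 -0.2 0 0 0; 0 -0.4 3.3 -0.1 0 0 0; 0 -0.6 3.2 0 0 0 0; 0 -0.8 3.2 0 0 0 0; 0 -1.1 3.2 0 0 0 0",
)

```text
time_s: 12.5
position: [0.5373, -0.0476, 0.1886]
tcp_rot: [[-0.963, 0.268, -0.003], [0.268, 0.963, -0.005], [0.002, -0.006, -1.0]]
force: [-3.9, -5.1, 9.5]
width: 0.0003
grasp_force: 5.0
```

Emit:
arm_command(
  motion="0 -1.3 3.0 -0.2 0 0 0; 0 -1.5 3.0 -0.2 0 0 0; 0 -1.7 2.8 0 0 0 0; 0 -1.9 2.8 0 0 0 0",
)

```text
time_s: 12.9
position: [0.546, -0.0376, 0.1886]
tcp_rot: [[-0.963, 0.268, -0.005], [0.268, 0.963, -0.004], [0.004, -0.005, -1.0]]
force: [-5.2, -5.4, 9.6]
width: 0.0
grasp_force: 5.0
```

Emit:
arm_command(
  motion="0 -2.0 2.5 -0.2 0 0 0; 0 -2.3 2.5 -0.2 0 0 0; 0 -2.4 2.2 0 0 0 0; 0 -2.6 2.1 0 0 0 0; 0 -2.7 1.9 0 0 0 0",
)

```text
time_s: 13.4
position: [0.5601, -0.029, 0.1886]
tcp_rot: [[-0.964, 0.267, -0.006], [0.267, 0.964, -0.003], [0.005, -0.004, -1.0]]
force: [-5.8, -2.2, 8.9]
width: -0.0002
grasp_force: 4.6
```

Emit:
arm_command(
  motion="0 -2.8 1.8 -0.2 0 0 0; 0 -3.0 1.5 -0.2 0 0 0; 0 -3.0 1.3 0 0 0 0; 0 -3.2 1.1 0 0 0 0; 0 -3.2 0.8 0 0 0 0",
)

```text
time_s: 13.9
position: [0.5771, -0.0251, 0.1887]
tcp_rot: [[-0.964, 0.266, -0.005], [0.266, 0.964, -0.001], [0.005, -0.002, -1.0]]
force: [-4.2, 0.1, 5.7]
width: -0.0
grasp_force: 2.8
```

Emit:
arm_command(
  motion="0 -3.2 0.7 0 0 0 0; 0 -3.3 0.4 0.1 0 0 0; 0 -3.3 0.2 0.1 0 0 0",
)

```text
time_s: 14.2
position: [0.5867, -0.026, 0.1886]
tcp_rot: [[-0.964, 0.266, -0.006], [0.266, 0.964, -0.0], [0.006, -0.002, -1.0]]
force: [-4.9, 1.8, 8.5]
width: 0.0001
grasp_force: 4.0
```

Emit:
arm_command(
  motion="0 -3.3 -0.1 0 0 0 0; 0 -3.3 -0.2 -0.1 0 0 0; 0 -3.3 -0.5 0 0 0 0",
)

```text
time_s: 14.5
position: [0.5964, -0.029, 0.1887]
tcp_rot: [[-0.964, 0.266, -0.005], [0.266, 0.964, 0.0], [0.005, -0.001, -1.0]]
force: [-4.2, 2.3, 5.5]
width: 0.0001
grasp_force: 3.0
```

Emit:
arm_command(
  motion="0 -3.2 -0.8 0 0 0 0; 0 -3.2 -0.9 0 0 0 0; 0 -3.1 -1.2 0 0 0 0; 0 -3.0 -1.4 0 0 0 0",
)

```text
time_s: 14.9
position: [0.6076, -0.0359, 0.1887]
tcp_rot: [[-0.964, 0.265, -0.004], [0.265, 0.964, 0.001], [0.004, -0.0, -1.0]]
force: [-2.4, 2.0, 4.9]
width: -0.0002
grasp_force: 2.5
```

Emit:
arm_command(
  motion="0 -2.9 -1.6 0 0 0 0; 0 -2.8 -1.8 0 0 0 0; 0 -2.7 -2.0 0.1 0 0 0",
)

```text
time_s: 15.2
position: [0.6153, -0.044, 0.1888]
tcp_rot: [[-0.964, 0.266, -0.001], [0.266, 0.964, -0.0], [0.001, -0.001, -1.0]]
force: [-0.4, 1.0, 1.8]
width: 0.0002
grasp_force: 1.0
```

Emit:
arm_command(
  motion="0 -2.5 -2.1 0 0 0 0; 0 -2.3 -2.4 0 0 0 0; 0 -2.2 -2.5 0.1 0 0 0",
)

```text
time_s: 15.5
position: [0.6205, -0.0532, 0.1888]
tcp_rot: [[-0.964, 0.266, -0.0], [0.266, 0.964, -0.001], [0.0, -0.001, -1.0]]
force: [-0.4, 0.5, 0.4]
width: 0.0001
grasp_force: 0.0
```

Emit:
arm_command(
  motion="0 0 0 0.3 0 0 0; 0 0 0 0.3 0 0 0; 0 0 0 0 0 0 0",
)

```text
time_s: 15.8
position: [0.6206, -0.0526, 0.1888]
tcp_rot: [[-0.964, 0.266, 0.0], [0.266, 0.964, -0.0], [-0.0, -0.0, -1.0]]
force: [0.0, -0.1, 0.7]
width: 0.0
grasp_force: 0.5
```

Emit:
arm_command(
  motion="0 0 0 0.3 0 0 0; 0 0 0 0.2 0 0 0; 0 0 0 0 0 0 0",
)

```text
time_s: 16.1
position: [0.6206, -0.0525, 0.1887]
tcp_rot: [[-0.964, 0.266, 0.001], [0.266, 0.964, -0.0], [-0.001, 0.0, -1.0]]
force: [-1.3, -1.1, 5.4]
width: -0.0002
grasp_force: 2.6
```

Emit:
arm_command(
  motion="0 -2.0 -2.6 0 0 0 0; 0 -1.8 -2.8 0 0 0 0; 0 -1.6 -2.9 0 0 0 0; 0 -1.5 -3.0 0 0 0 0; 0 -1.2 -3.1 0 0 0 0; 0 0 0 0 0 0 0",
)

```text
time_s: 16.7
position: [0.6253, -0.0663, 0.1887]
tcp_rot: [[-0.964, 0.264, 0.002], [0.264, 0.964, 0.003], [-0.001, 0.003, -1.0]]
force: [1.0, 3.6, 5.4]
width: 0.0002
grasp_force: 2.6
```

The fingertips are back at rim0 and touching at 5 N, so I lift clear.

Emit:
arm_command(
  motion="0 0 0 -2 0 0 0; 0 0 0 -6 0 0 0; 0 0 0 -15 0 0 0; 0 0 0 -20 0 0 0; 0 0 0 -25 0 0 0; 0 0 0 -20 0 0 0; 0 0 0 -15 0 0 0; 0 0 0 -8 0 0 0; 0 0 0 0 0 0 0; 0 0 0 0 0 0 0",
)

```text
time_s: 17.7
position: [0.6242, -0.0683, 0.2984]
tcp_rot: [[-0.964, 0.265, -0.001], [0.265, 0.964, 0.0], [0.001, -0.0, -1.0]]
force: [-1.0, -0.1, -0.5]
width: 0.0002
grasp_force: 0.0
```

Run:
```python
from h import *
s=observe();print(s["position"],s["force"],s["time_s"])
b=cv2.imread("pics/side0.png");a=camera("side")["image"]
cv2.imwrite("pics/end.png",a)
w=camera("wrist")["image"];w0=cv2.imread("pics/w0.png");cv2.imwrite("pics/endw.png",np.hstack([w0[:,:400],w[:,:400]]))
```

```text
[ 0.62416234 -0.06827621  0.29837697] [-0.95492362 -0.08732682 -0.45384306] 17.7
```

View pics/endw.png

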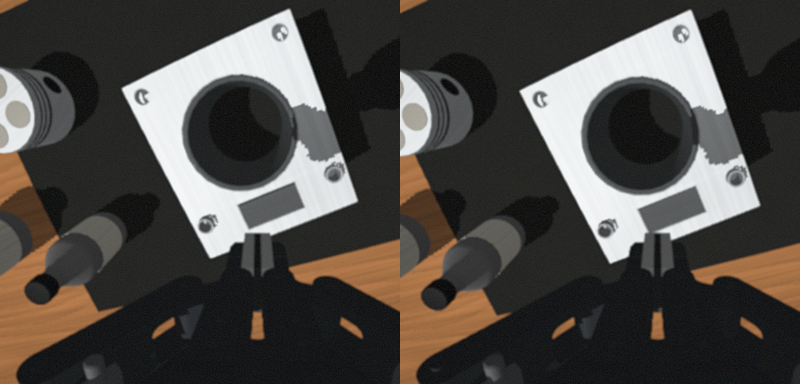

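The before and after wrist pictures match: the bore at (240,132) beside (641,134), with the difference explained by the 5 mm lower viewpoint. The barrel has not moved and the tool is clear.

```bash
python3 -c "
from bench import *
print(finish_job())"
```

```text
the job is handed in; nothing more can be done
None
```

I ran the shut fingertips clockwise round the whole rim from the tunnel side and back, at about 10 N or less on every reading, then lifted clear and handed in at 17.7 s; the barrel did not shift, but contact faded to almost nothing for up to about 10 mm shortly before the finish, so I lowered the fingertips again there and carried on to the end without going back over it.

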